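# Post a spent battery through the sprung flap of the collection box

### The arm

A 6-joint arm with a two-finger parallel gripper is mounted at the origin on the work surface. World frame = base frame: x ahead of the robot, y to its left, z up, the work surface at z = 0. Lengths are in m, angles in degrees, forces in N, time in s.
With the tool pointing down it reaches from about 0.325 to 0.775 m from the base axis. Payload 9.3 kg.
Tool frame: the origin (TCP) lies midway between the tips of the shut fingers; the grasp point (between the pads) lies 19 mm behind it (grasp_offset is the distance from the TCP to the grasp point, in m); x points along the fingers, y is the direction in which the jaws open and shut, and the axes are right-handed (so a half turn about x gives the same grasp; the last joint's range is limited). The gripper opens to 85 mm and grips with 20 to 120 N. Pads are 22 mm wide; open, the fingers measure 114 mm over their backs; the gripper's body (76 mm by 85 mm) begins 54 mm behind the grasp point. The pads swing forward as they close: fully open they stand 13 mm farther back than shut.
Start: joints at [-81.566, 14.817, 1.232, 76.415, 0, 81.257], TCP at [0.162, -0.525, 0.231] pointing down, gripper open.
Joint ranges: [-174.27, 174.27], [-52.1, 104.24], [-59.71, 78.15], [-110.17, 111.67], [-87.03, 83.33], [-180, 180]. Speed limits (degrees/s): [127.2, 127.2, 159.86, 180, 180, 180].

### API

Orientations are given as [roll, pitch, yaw] about the fixed x, y, z axes, in that order (R = Rz(yaw) Ry(pitch) Rx(roll)).
In Python, from station import * gives the robot as it stands.
- The arm moves only by the tool jog_arm, never from a script. Its argument "deltas" is a list of rows, each an object of numbers: "x", "y", "z": the shift along the world's x, y, z in m; "twist": the turn about the world's z in rad; "jaw": the closure in counts, from 0 (fully open) to 255 (shut). A call has 1 to 12 rows; each row is the pose to reach, as a shift and turn from the pose commanded when the call began; what a row does not reach only later rows make up. A row lasts 1/8 s, in which the tool goes at most 62.5 mm and 10.7 degrees, less where a joint would pass 70% of its speed; a pose out of reach is approached as far as the arm can. A call with a gripper value outside its range is refused whole. The fingers move at their own pace and stop on an object; the grip force is fixed at half the most. Time passes only in rows, so rows that repeat a pose let the fingers close. It gives the time, the measured TCP pose, the force and the opening at its end, in the units of the state.
- read_state(): the state, without advancing time (a new reading comes with each control period).
- grab_frame(name): name is "scene" or "top" or "wrist"; returns a dict with "img" (400x640x3 uint8, red, green, blue), "vertical_fov" (degrees; the focal length in pixels is half the picture's height over the tangent of half this angle, whatever the lens; pixels are square), "cx", "cy" (the principal point, pixels), "R" (3x3) and "t" (3): a world point X has camera coordinates R X + t. Camera axes: x right, y down, z forward; pixel columns grow to the right and rows downward; lengths in m; the calibration is good to about 2 mm. A picture is of the moment at which its call begins. There is no depth.
- job_done(): hands the job in, once; it reports no verdict.
The state is a dict: "clock": time; "q": joint angles; "joint_vel": joint speeds; "tau": joint torques, N m; "tool_pos": TCP position; "eef_rot": TCP orientation; "wrist_force": force on the tool from outside, world axes, zero at the start; "torque": the same for the moment, N m; "width": opening from 0.0 (shut) to 1.0 (fully open).
Only numpy, scipy, OpenCV 4.12 (cv2) and the standard library are available. Lean on these libraries where they do the work, as an engineer would, in place of code of your own. Each camera call takes 0.05 s, during which the arm holds its last target. There are 200 camera calls.

### The job

A spent nine-volt block battery (copper-coloured top) lies on the feed tray of the green battery collection box. Push the sloping yellow sprung flap open with one finger and, while that finger keeps the flap open, gently push the battery forward with the other finger until it drops through into the box; do not pick the battery up or squeeze it. Then take the hand away so that the flap closes by itself, and leave everything else on the bench where it is.

Things in the scene. Friction and masses are not known exactly. Their poses are not given: they have to be found in the camera images.
- safe: green sheet-steel battery collection box, fixed to the bench, 300 mm long (its x axis, the direction in which batteries are pushed in), 120 mm wide (y), 158 mm high; origin under its centre, on the bench. Feed tray, then opening with flap, then flat hood follow along x; the channel between the side walls is 108 mm wide. Hollow below tray and flap, floor 4 mm above the bench
- lip (a point): middle of the edge where the flat steel feed tray ends and the opening starts: box x = -20 mm, on the tray's top, 110 mm above the bench. The tray reaches from here back to box x = -150 mm; its side edges stand 8 mm higher. A battery falls in here when the flap is open
- hinge (a point): middle of the flap's hinge axis: box x = 95 mm, 150 mm above the bench, thus 115 mm beyond the lip and 40 mm higher. The hood begins 6 mm beyond it and is 158 mm above the bench; side cheeks about 7 mm higher than the closed flap join hood and tray
- flap (a joint): angle (rad) of the yellow flap, 102 mm wide. 0 = closed: it slopes up at 19 degrees from the lip to the hinge. It grows as the flap is pushed down and in, its free edge swinging down and away from the lip; stop at 1.2. Springs close it: about 0.7 N on its free edge starts it, some 3 N half-way along it when wide open; a battery's weight does not open it
- flap_edge (a point): middle of the flap's free edge, 118 mm from the hinge (moves with the flap). A fingertip moving level 6 mm above the tray's height and on towards the hinge slides on the slope and swings the flap open: to about 0.15 rad when the finger's front is 65 mm short of the hinge, 0.4 at 37 mm, 0.65 at 22 mm
- spent: the spent battery: a block 46 mm long (its y axis; copper-coloured end with two snap terminals at +y), 26.5 mm wide (x), 17.5 mm high (z), 45 g; origin at its centre. It lies flat on the feed tray, its long side roughly across the tray, 30 to 60 mm before the lip; it tips in once its centre is past the lip
- fresh: a new nine-volt block battery, same size, brass-coloured top, standing on its end on the bench (46 mm tall) beside the collection box; origin at its centre. Not to be moved
- multimeter: orange hand multimeter lying face up on the bench, 175 x 86 x 40 mm, origin under its centre. Not to be moved
- diecast_box: open die-cast aluminium box with a circuit board in it, 115 x 90 x 52 mm, origin under its centre. Not to be moved
- diecast_lid: its aluminium lid lying flat, 115 x 90 x 6 mm, origin under its centre. Not to be moved
- screwdriver: screwdriver about 160 mm long lying on the bench along the collection box. Not to be moved
- cleaner: small white cleaner bottle with a blue cap, 54 mm wide, 120 mm tall, origin under its centre. Not to be moved
- solder_reel: metal reel of solder standing flat, 60 mm wide, 42 mm tall, origin under its centre. Not to be moved
Not all that is in view belongs to the job. Leave any blue look-alike of the spent alone.

How it is judged (in metres and radians):
On the way, in this order (a step that is already met when the one before it is completed fails the run):
1. a finger has pushed the flap open (0.15 rad or more) while the battery still lies on the feed tray, its centre before the lip (value of joint flap above 0.15 rad and contact force between the fingers and flap above 0.1 N and x of spent in the frame of safe below -0.02 m and z of spent in the frame of safe above 0.112 m), for 0.05 s.
2. the battery has dropped below the tray into the box while a finger still holds the flap open (value of joint flap above 0.15 rad and contact force between the fingers and flap above 0.1 N and z of spent in the frame of safe below 0.095 m), for 0.1 s.
At the end, for the whole second after the job is handed in: the spent battery lies at rest inside the collection box (centre less than 60 mm above the bench), the flap has closed to within 0.05 rad, and no other loose thing has moved more than 20 mm (x of spent in the frame of safe between -0.145 and 0.145 m and y of spent in the frame of safe between -0.055 and 0.055 m and z of spent in the frame of safe below 0.06 m and value of joint flap below 0.05 rad and linear speed of spent below 0.03 m/s and not (distance of any of fresh, multimeter, diecast_box, diecast_lid, screwdriver, cleaner, solder_reel from where it was at the start of the episode above 0.02 m)); the robot touches nothing.
It fails at once if the battery is lifted (its centre more than 20 mm above where it lies on the tray) (z of spent in the frame of safe above 0.139 m).
It fails at once if the battery is carried over the opening instead of pushed off the lip (centre over 35 mm beyond the lip and still at tray height) (x of spent in the frame of safe above 0.015 m and z of spent in the frame of safe above 0.112 m).
It fails at once if the battery is squeezed or shoved hard (more than 10 N from the fingers) (contact force between the fingers and spent above 10 N).
It fails at once if another loose thing on the bench is moved more than 20 mm (distance of any of fresh, multimeter, diecast_box, diecast_lid, screwdriver, cleaner, solder_reel from where it was at the start of the episode above 0.02 m).
It also fails if it takes over 35 s, if anything falls off the work surface, if the arm or the gripper's body presses on something with over 40 N, if the wrist force passes 120 N, or if a joint passes its speed limit or range.

## Working session

There is one attempt and no reset: what is moved stays moved. The work goes in short steps, Python scripts to look and compute and a tool call to move; the robot and the scene stay as the last step left them, time stands still between calls to the robot, and variables do not carry over. Pictures are saved under pics/ and viewed, about 8 in all and at most 12, crops included, and the job is handed in when it is done.

Besides the shell and the picture viewer there is one more tool, called after ">>>" by a JSON object that holds its "api" and its "payload", one argument or row to a line. jog_arm: Moves the arm, as the interface text tells. Its arguments: {"type":"object","properties":{"deltas":{"type":"array"}},"required":["deltas"]}

```bash
mkdir -p pics; ls; python3 - <<'E'
from station import *
import cv2
s=read_state();print(s)
for n in("scene","top","wrist"):
    f=grab_frame(n);cv2.imwrite(f"pics/{n}0.png",f["img"][:,:,::-1]);print(n,f["vertical_fov"],f["cx"],f["cy"],f["R"],f["t"])
E
```

```text
pics
{'clock': 0.0, 'q': array([-8.15666233e+01,  1.48521991e+01,  1.19003932e+00,  7.64148603e+01,
       -9.85727158e-04,  8.12560183e+01]), 'joint_vel': array([-0.04074184, -0.01422801, -0.00032604,  0.03489003, -0.16752452,
        0.0306071 ]), 'tau': array([-3.70199283e-03, -5.55643094e+01,  3.44528711e+01,  1.37908937e-02,
       -3.15503812e-04,  3.45729427e-05]), 'tool_pos': array([ 0.16237628, -0.52520087,  0.23065446]), 'eef_rot': array([-98.01073296,  89.92297359,  99.16662608]), 'wrist_force': array([ 0.27395672,  0.1713501 , -0.77169247]), 'torque': array([0.02471958, 0.01235081, 0.02982042]), 'width': 0.9995781395827438}
scene 53.63898478260322 322.60978634608426 195.98081213211765 [[-0.64728942  0.76198099 -0.02003416]
 [ 0.53796991  0.43806025 -0.72020247]
 [-0.54000442 -0.47695722 -0.69347461]] [ 0.36718669 -0.17540451  1.49417367]
top 56.28433168083687 315.27999163584326 199.41746835914935 [[-0.02772519 -0.99961465  0.00136359]
 [-0.97544075  0.02675647 -0.21863081]
 [ 0.21851008 -0.00739168 -0.9758067 ]] [-0.02382652  0.54826657  0.97734125]
wrist 68.48346616369228 319.46167883759824 203.24702121653988 [[ 0.29616053 -0.95513656 -0.00176002]
 [-0.92263713 -0.28655901  0.25811753]
 [-0.24704184 -0.07482036 -0.96611192]] [-0.54849904 -0.03364629  0.37731504]
```

View pics/scene0.png

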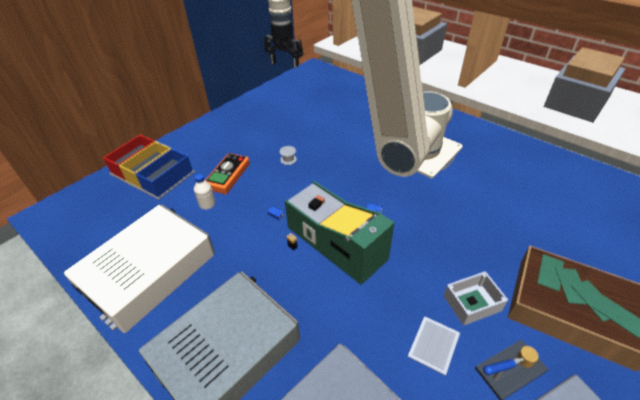

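View pics/top0.png

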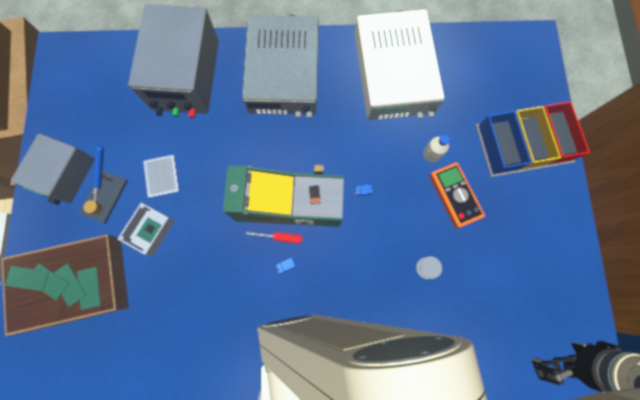

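The scene view shows the green box at about (340,230) with the battery at (317,203). In the top view the box is at (285,195), with the battery on the tray at (315,195). The fresh battery is at (319,168), the screwdriver at (275,237), and blue decoys are at (364,190) and (286,265). The box's x axis runs to the image left, which is world +y.

```bash
python3 - <<'E'
import cv2,numpy as np
a=cv2.imread("pics/top0.png")[155:250,215:355];b=cv2.imread("pics/scene0.png")[175:285,270:400]
A=cv2.resize(a,None,fx=5.5,fy=5.5,interpolation=2)[:,:770]
A=cv2.resize(a,(560,380),interpolation=2)   # x4
cv2.imwrite("pics/topz.png",A);cv2.imwrite("pics/scenez.png",cv2.resize(b,(650,550),interpolation=2))
E
```

```text
(no output)
```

View pics/topz.png

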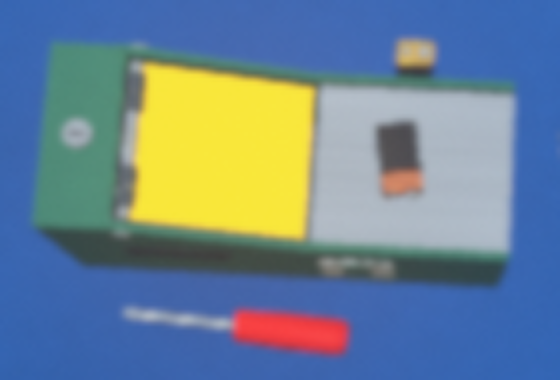

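View pics/scenez.png

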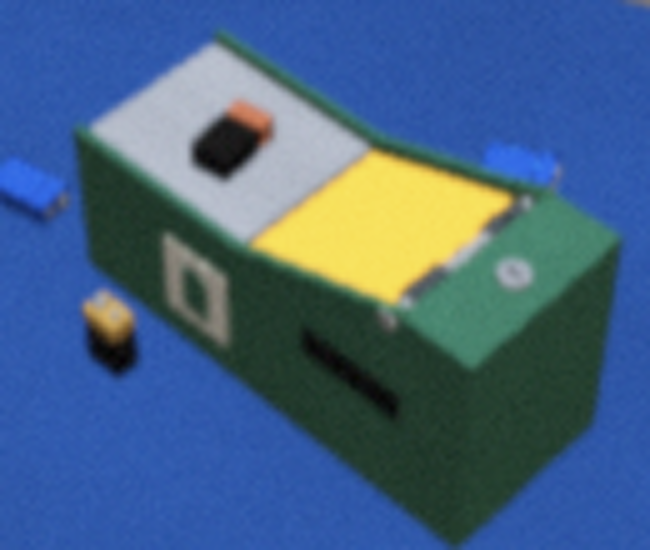

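The top zoom shows the flap (yellow quad, zoom (135,60)-(315,240)), the battery (400,158) with its copper end towards world -x, and the hood end corners (54,43) and (33,228). In the scene zoom the same corners are at (472,368) and (620,240).

```bash
cat > h.py <<'E'
import cv2,numpy as np
from station import *
def cam(f):
    K=np.array([[0,0,f["cx"]],[0,0,f["cy"]],[0,0,1.]]);K[0,0]=K[1,1]=f["img"].shape[0]/2/np.tan(np.radians(f["vertical_fov"])/2)
    return K@np.c_[f["R"],f["t"]]
def tri(P,Q,a,b):
    X=cv2.triangulatePoints(P,Q,np.float64(a).reshape(-1,2).T,np.float64(b).reshape(-1,2).T);return (X[:3]/X[3]).T
def plane(P,uv,z):
    uv=np.float64(uv).reshape(-1,2);H=np.c_[P[:,0],P[:,1],P[:,2]*z+P[:,3]]
    X=np.linalg.solve(H,np.c_[uv,np.ones(len(uv))].T);return (X[:2]/X[2]).T
def quad(m):
    c=max(cv2.findContours(m.astype(np.uint8),0,1)[0],key=cv2.contourArea)
    h=cv2.convexHull(c)
    for e in np.linspace(.01,.12,60):
        q=cv2.approxPolyDP(h,e*cv2.arcLength(h,True),True)
        if len(q)<=4:break
    return q[:,0]
def up(img,x0,y0,x1,y1):return cv2.resize(img[y0:y1,x0:x1],None,fx=4,fy=4,interpolation=2).astype(int)
def un(q,x0,y0,s=4):return (np.float64(q)+.5)/s-.5+[x0,y0]
E
python3 - <<'E'
from h import *
np.set_printoptions(precision=4,suppress=True)
T=grab_frame("top");S=grab_frame("scene");P=cam(T);Q=cam(S)
for n,F in(("t",T),("s",S)):print(n,"centre",-F["R"].T@F["t"])
print("hood end",tri(P,Q,un([[54,43],[33,228]],215,155),un([[472,368],[620,240]],270,175,5)))
t=up(T["img"],215,155,355,250);s=up(S["img"],270,175,400,285)
yel=lambda i:(i[...,0]>170)&(i[...,1]>150)&(i[...,2]<130)
qt=un(quad(yel(t)),215,155);qs=un(quad(yel(s)),270,175)
# order by box x/y : world via plane
def order(P,q):
    w=plane(P,q,.13);c=w.mean(0);return q[np.argsort(np.arctan2(*(w-c).T))]
a,b=order(P,qt),order(Q,qs);print(a,b);print("flap",tri(P,Q,a,b))
cop=lambda i:(i[...,0]>150)&(i[...,1]>70)&(i[...,1]<150)&(i[...,2]<120)
dark=lambda i:i.max(2)<95
def comp(m,x,y):
    l=cv2.connectedComponents(m.astype(np.uint8))[1];return l==l[y,x]
for nm,i,P_,o,c in(("top",t,P,(215,155),(400,150)),("scene",s,Q,(270,175),(176,117))):
    m=comp(dark(i)|cop(i),*c);r=cv2.minAreaRect(np.argwhere(m)[:,::-1].astype(np.float32))
    bx=un(cv2.boxPoints(r),*o);print(nm,m.sum(),"batt rect z.1275",plane(P_,bx,.1275))
    for k,mm in(("cop",m&cop(i)),("dark",m&dark(i))):print(k,un(np.argwhere(mm).mean(0)[::-1],*o))
    globals()[nm]=un(np.argwhere(m).mean(0)[::-1],*o);globals()[nm+"c"]=un(np.argwhere(m&cop(i)).mean(0)[::-1],*o)
print("batt centre",tri(P,Q,top,scene),"copper",tri(P,Q,topc,scenec))
st=read_state();from scipy.spatial.transform import Rotation as R
print(R.from_euler('xyz',st['eef_rot'],degrees=True).as_matrix())
E
```

```text
t centre [ 0.3206 -0.0313  1.0736]
s centre [1.1389 0.5097 0.9172]
hood end [[0.6219 0.1829 0.1557]
 [0.5026 0.1925 0.1532]]
[[290.625 213.875]
 [246.375 208.625]
 [250.125 170.875]
 [292.875 176.625]] [[343.125 204.875]
 [371.375 214.125]
 [348.625 235.125]
 [320.125 223.625]]
flap [[0.5004 0.0255 0.1101]
 [0.5109 0.1317 0.151 ]
 [0.608  0.1264 0.1498]
 [0.5995 0.0203 0.1117]]
top 1143 batt rect z.1275 [[ 0.5665 -0.0243]
 [ 0.5685 -0.0442]
 [ 0.5419 -0.0466]
 [ 0.5399 -0.0269]]
cop [nan nan]
dark [314.0145 191.2753]
scene 1757 batt rect z.1275 [[ 0.5805 -0.0449]
 [ 0.5345 -0.0495]
 [ 0.5435 -0.0154]
 [ 0.5885 -0.0116]]
cop [nan nan]
dark [314.7134 203.9537]
batt centre [[ 0.5564 -0.0357  0.1188]] copper [[nan nan nan]]
[[-0.0001  0.2953 -0.9554]
 [ 0.0005 -0.9554 -0.2953]
 [-1.     -0.0005 -0.0001]]<stdin>:20: RuntimeWarning: Mean of empty slice.
  ret = um.true_divide(
<stdin>:21: RuntimeWarning: Mean of empty slice.
```

```bash
python3 - <<'E'
from h import *
np.set_printoptions(precision=4,suppress=True)
T=grab_frame("top");S=grab_frame("scene");P=cam(T);Q=cam(S)
ax=np.array([.085,.9964]);ay=np.array([-.9964,.085]);c0=np.array([.551,.038])
tob=lambda w:np.c_[(w-c0)@ax,(w-c0)@ay]
res={}
for nm,F,P_,o,c in(("top",T,P,(215,155,355,250),(400,158)),("scene",S,Q,(270,175,400,285),(185,112))):
    i=up(F["img"],*o);hsv=cv2.cvtColor(i.astype(np.uint8),cv2.COLOR_RGB2HSV)
    cop=(hsv[...,0]<15)&(hsv[...,1]>90)&(hsv[...,2]>110); m=cop|(i.max(2)<100)
    w=np.zeros(m.shape,bool);w[c[1]-55:c[1]+55,c[0]-50:c[0]+60]=1;m&=w;cop&=w
    m=cv2.morphologyEx(m.astype(np.uint8),cv2.MORPH_CLOSE,np.ones((5,5)))
    r=cv2.minAreaRect(np.argwhere(m)[:,::-1].astype(np.float32));b=plane(P_,un(cv2.boxPoints(r),*o[:2]),.1275)
    print(nm,m.sum(),cop.sum(),r,"\nworld",b.mean(0),"box\n",tob(b))
    res[nm]=un(np.argwhere(m).mean(0)[::-1],*o[:2])
print(tri(P,Q,res["top"],res["scene"]),"at .12:",tob(plane(P,res["top"],.1225)))
E
```

```text
top 2008 670 ((399.46954345703125, 158.5736083984375), (65.04855346679688, 34.48356628417969), 85.91438293457031) 
world [ 0.5463 -0.0368] box
 [[-0.061  -0.0218]
 [-0.0833 -0.0247]
 [-0.0887  0.0184]
 [-0.0666  0.0213]]
scene 2466 451 ((183.25003051757812, 114.25000762939453), (40.305084228515625, 141.42135620117188), 45.0) 
world [ 0.5572 -0.0305] box
 [[-0.074  -0.0692]
 [-0.0964  0.051 ]
 [-0.0601  0.0438]
 [-0.0403 -0.0737]]
[[ 0.5484 -0.0366  0.1183]] at .12: [[-0.0744 -0.0026]]
```

The heights agree: flap edge 0.110, flap at the hinge 0.150, battery at about 0.12. The box centre is about (0.551,0.038) with yaw 4.9° (box x close to world +y). The battery is at box (-0.0745,-0.002), 54 mm before the lip. I'll move above the tray with the jaws along box x.

>>> {"api": "jog_arm", "payload": {
  "deltas": [
    {"x": 0.032, "y": 0.0425, "twist": 0.15, "jaw": 0},
    {"x": 0.064, "y": 0.085, "twist": 0.3, "jaw": 0},
    {"x": 0.096, "y": 0.1275, "twist": 0.45, "jaw": 0},
    {"x": 0.128, "y": 0.17, "twist": 0.6, "jaw": 0},
    {"x": 0.16, "y": 0.2125, "twist": 0.75, "jaw": 0},
    {"x": 0.193, "y": 0.255, "twist": 0.9, "jaw": 0},
    {"x": 0.225, "y": 0.2975, "twist": 1.05, "jaw": 0},
    {"x": 0.257, "y": 0.34, "twist": 1.2, "jaw": 0},
    {"x": 0.29, "y": 0.3825, "twist": 1.35, "jaw": 0},
    {"x": 0.322, "y": 0.425, "twist": 1.5, "jaw": 0},
    {"x": 0.354, "y": 0.4675, "twist": 1.65, "jaw": 0},
    {"x": 0.386, "y": 0.51, "twist": 1.8, "jaw": 0}
  ]
}}

```text
invalid input
```

>>> {"api": "jog_arm", "payload": {
  "deltas": [
    {"twist": 0.16},
    {"twist": 0.32},
    {"twist": 0.48},
    {"twist": 0.64},
    {"twist": 0.8},
    {"twist": 0.956},
    {"twist": 0.956},
    {"twist": 0.956}
  ]
}}

```text
invalid input
```

```bash
python3 - <<'E'
from h import *
from scipy.spatial.transform import Rotation as R
np.set_printoptions(precision=4,suppress=True)
s=read_state();print(s['clock'],s['q'],s['tool_pos'],s['wrist_force'],s['width'],R.from_euler('xyz',s['eef_rot'],degrees=True).as_matrix())
f=grab_frame("wrist");cv2.imwrite("pics/w1.png",f["img"][:,:,::-1])
np.save("P1.npy",cam(f))
E
```

```text
0.35 [-81.5669  14.8263   1.2215  76.4176  -0.0011  81.2556] [ 0.1624 -0.5254  0.2311] [ 0.4775 -0.4455  0.8648] 0.999759016394043 [[-0.0001  0.2953 -0.9554]
 [ 0.0004 -0.9554 -0.2953]
 [-1.     -0.0004 -0.    ]]
```

View pics/w1.png

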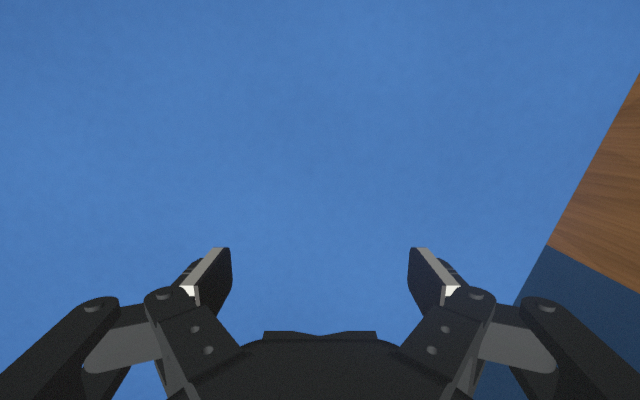

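The moves were refused, probably because every key is required, so the arm has not moved. The wrist picture shows only the bench, with the fingertips at about (222,250) and (418,250). I'm resending with full rows.

>>> {"api": "jog_arm", "payload": {
  "deltas": [
    {"x": 0.032, "y": 0.0425, "z": 0, "twist": 0.15, "jaw": 0},
    {"x": 0.064, "y": 0.085, "z": 0, "twist": 0.3, "jaw": 0},
    {"x": 0.096, "y": 0.1275, "z": 0, "twist": 0.45, "jaw": 0},
    {"x": 0.128, "y": 0.17, "z": 0, "twist": 0.6, "jaw": 0},
    {"x": 0.16, "y": 0.2125, "z": 0, "twist": 0.75, "jaw": 0},
    {"x": 0.193, "y": 0.255, "z": 0, "twist": 0.9, "jaw": 0},
    {"x": 0.225, "y": 0.2975, "z": 0, "twist": 1.05, "jaw": 0},
    {"x": 0.257, "y": 0.34, "z": 0, "twist": 1.2, "jaw": 0},
    {"x": 0.29, "y": 0.3825, "z": 0, "twist": 1.35, "jaw": 0},
    {"x": 0.322, "y": 0.425, "z": 0, "twist": 1.5, "jaw": 0},
    {"x": 0.354, "y": 0.4675, "z": 0, "twist": 1.65, "jaw": 0},
    {"x": 0.386, "y": 0.51, "z": 0, "twist": 1.8, "jaw": 0}
  ]
}}

```text
clock: 1.9
tool_pos: [0.5493, -0.0138, 0.2314]
eef_rot: [35.1, 90.0, -24.3]
wrist_force: [1.1, -0.0, 0.3]
width: 0.997
```

>>> {"api": "jog_arm", "payload": {
  "deltas": [
    {"x": 0, "y": 0, "z": 0, "twist": 0.16, "jaw": 0},
    {"x": 0, "y": 0, "z": 0, "twist": 0.32, "jaw": 0},
    {"x": 0, "y": 0, "z": 0, "twist": 0.48, "jaw": 0},
    {"x": 0, "y": 0, "z": 0, "twist": 0.64, "jaw": 0},
    {"x": 0, "y": 0, "z": 0, "twist": 0.8, "jaw": 0},
    {"x": 0, "y": 0, "z": 0, "twist": 0.956, "jaw": 0},
    {"x": 0, "y": 0, "z": 0, "twist": 0.956, "jaw": 0},
    {"x": 0, "y": 0, "z": 0, "twist": 0.956, "jaw": 0}
  ]
}}

```text
clock: 2.9
tool_pos: [0.5484, -0.0155, 0.2313]
eef_rot: [-63.5, 90.0, -68.6]
wrist_force: [-0.1, 0.0, -0.1]
width: 0.998
```

```bash
python3 - <<'E'
from h import *
from scipy.spatial.transform import Rotation as R
np.set_printoptions(precision=4,suppress=True)
s=read_state();print(s['clock'],s['q'],s['tool_pos'],s['wrist_force'],s['width'],R.from_euler('xyz',s['eef_rot'],degrees=True).as_matrix())
f=grab_frame("wrist");cv2.imwrite("pics/w2.png",f["img"][:,:,::-1])
np.save("P2.npy",cam(f))
E
```

```text
2.9 [-10.3807  14.6822   1.0474  76.3646  -0.001   -5.27  ] [ 0.5484 -0.0155  0.2313] [-0.0591  0.0186 -0.0993] 0.997661256329915 [[ 0.      0.0891  0.996 ]
 [-0.      0.996  -0.0891]
 [-1.     -0.      0.    ]]
```

View pics/w2.png

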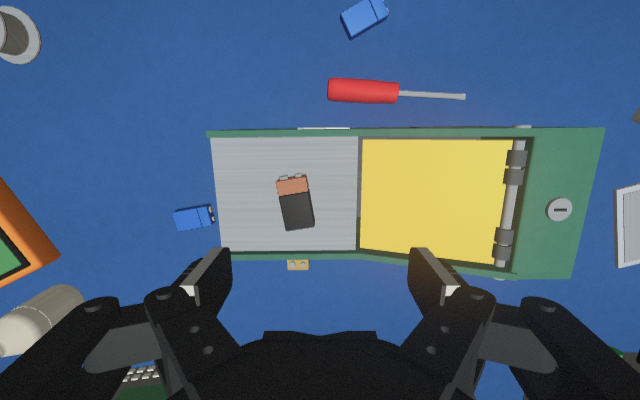

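The wrist view shows the battery at about (294,204), the lip line at x≈358 for y 140–250, the hinge at x≈510, and the hand well aligned. I'm refining the measurement from here.

```bash
python3 - <<'E'
from h import *
np.set_printoptions(precision=4,suppress=True)
P=np.load("P2.npy");i=cv2.imread("pics/w2.png")[:,:,::-1];hsv=cv2.cvtColor(np.ascontiguousarray(i),cv2.COLOR_RGB2HSV).astype(int)
ax=np.array([.085,.9964]);ay=np.array([-.9964,.085]);c0=np.array([.551,.038])
tob=lambda w:np.c_[(w-c0)@ax,(w-c0)@ay]
yel=(abs(hsv[...,0]-27)<6)&(hsv[...,1]>120)&(hsv[...,2]>120)
q=quad(yel);print("yel",q.tolist());l=q[np.argsort(q[:,0])];print("lip edge z.111",plane(P,l[:2],.111),"hinge z.15",plane(P,l[2:],.15),"\nbox",tob(plane(P,l[:2],.111)),tob(plane(P,l[2:],.15)))
w=np.zeros(i.shape[:2],bool);w[165:240,260:330]=1
m=w&((i.max(2)<75)|((hsv[...,1]>90)&(hsv[...,0]<15)))
r=cv2.minAreaRect(np.argwhere(m)[:,::-1].astype(np.float32));b=cv2.boxPoints(r);print(r)
for z in(.1275,.1188):print("batt",plane(P,b,z).mean(0),tob(plane(P,b,z)).tolist())
print("tray left corners box",tob(plane(P,[[211,138],[222,250]],.11)),"hood end box",tob(plane(P,[[604,128],[573,278]],.158)))
# batt centre two-view with top
T=cam(grab_frame("top"))
E
```

```text
yel [[363, 139], [512, 140], [493, 264], [360, 247]]
lip edge z.111 [[0.5999 0.0201]
 [0.4987 0.028 ]] hinge z.15 [[0.6075 0.1252]
 [0.5068 0.1327]] 
box [[-0.0137 -0.0502]
 [-0.0144  0.0513]] [[ 0.0917 -0.0489]
 [ 0.0906  0.0521]]
((295.1730651855469, 202.36538696289062), (52.166893005371094, 30.790231704711914), 78.69007110595703)
batt [ 0.5465 -0.0353] [[-0.09008221441410022, 0.018554106248110772], [-0.06445347040523407, 0.02362064705264001], [-0.056151792079523644, -0.0218956765851929], [-0.08296547501679899, -0.027459409199029436]]
batt [ 0.5488 -0.0362] [[-0.09141565550492033, 0.01694845834037385], [-0.06487789471104284, 0.02219470247455795], [-0.056281767116213896, -0.02493602342054086], [-0.08404649501494049, -0.0306970940830753]]
tray left corners box [[-0.1471  0.0525]
 [-0.1469 -0.0533]] hood end box [[ 0.1494  0.0606]
 [ 0.1535 -0.0576]]
```

Both measurements agree within about 3 mm. I'll descend partway and check the finger positions against the battery.

>>> {"api": "jog_arm", "payload": {
  "deltas": [
    {"x": 0, "y": 0, "z": -0.04, "twist": 0, "jaw": 0},
    {"x": 0, "y": 0, "z": -0.08, "twist": 0, "jaw": 0},
    {"x": 0, "y": 0, "z": -0.105, "twist": 0, "jaw": 0},
    {"x": 0, "y": 0, "z": -0.11, "twist": 0, "jaw": 0},
    {"x": 0, "y": 0, "z": -0.11, "twist": 0, "jaw": 0}
  ]
}}

```text
clock: 3.62
tool_pos: [0.5487, -0.0155, 0.1218]
eef_rot: [-6.3, 90.0, -11.2]
wrist_force: [0.1, 0.2, -0.8]
width: 1.0
```

```bash
python3 - <<'E'
from h import *
f=grab_frame("scene");g=grab_frame("wrist")
a=cv2.resize(f["img"][150:260,270:400],(480,406),interpolation=2);b=cv2.resize(g["img"][120:400,100:600],(800,448)) if 0 else g["img"][150:330,160:480]
cv2.imwrite("pics/c3.png",np.hstack([a,cv2.copyMakeBorder(b,0,226,0,0,0)])[:,:,::-1])
E
```

```text
(no output)
```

View pics/c3.png

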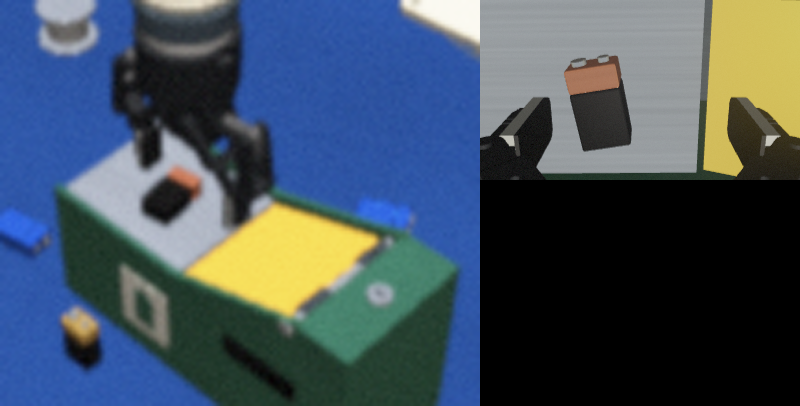

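The scene crop shows the rear fingertip at about pixel (310,194) and the front one at about (334,210), with the battery between them and nothing touched. I'm checking these against where the tips should project.

```bash
python3 - <<'E'
from h import *
np.set_printoptions(precision=1,suppress=True)
Q=cam(grab_frame("scene"));W=cam(grab_frame("wrist"))
p=lambda P,X:(lambda h:h[:2]/h[2])(P@np.r_[X,1])
c=np.array([.5487,-.0155]);ax=np.array([.0885,.996]);ay=np.array([-.996,.0885])
for k in(-.057,-.0425,.0425,.057):
  for l in(-.011,.011):
    for z in(.122,.135):
        X=np.r_[c+k*ax+l*ay,z];print(k,l,z,"scene",p(Q,X),"zoom",(p(Q,X)-[270,150])*3.69,"wristcrop",p(W,X)-[160,150],"on tray .118",)
print(plane(W,[[212,300],[212,250]],.135))
E
```

```text
-0.057 -0.011 0.122 scene [305.3 197. ] zoom [130.3 173.5] wristcrop [ 51. 122.] on tray .118
-0.057 -0.011 0.135 scene [305.1 193.8] zoom [129.5 161.5] wristcrop [ 41.6 134.9] on tray .118
-0.057 0.011 0.122 scene [310.8 193.3] zoom [150.7 159.7] wristcrop [47.  83.4] on tray .118
-0.057 0.011 0.135 scene [310.7 190. ] zoom [150.  147.7] wristcrop [36.9 93.3] on tray .118
-0.0425 -0.011 0.122 scene [308.7 199.5] zoom [142.9 182.5] wristcrop [ 78.2 122.1] on tray .118
-0.0425 -0.011 0.135 scene [308.5 196.2] zoom [142.2 170.5] wristcrop [ 71.1 135. ] on tray .118
-0.0425 0.011 0.122 scene [314.3 195.7] zoom [163.3 168.5] wristcrop [75.2 83.5] on tray .118
-0.0425 0.011 0.135 scene [314.1 192.4] zoom [162.8 156.5] wristcrop [67.6 93.4] on tray .118
0.0425 -0.011 0.122 scene [329.8 214.5] zoom [220.5 238. ] wristcrop [237.3 122.6] on tray .118
0.0425 -0.011 0.135 scene [329.7 211.2] zoom [220.4 226. ] wristcrop [244.  135.5] on tray .118
0.0425 0.011 0.122 scene [335.3 210.4] zoom [241.  222.9] wristcrop [240.4  84. ] on tray .118
0.0425 0.011 0.135 scene [335.3 207.1] zoom [241.  210.8] wristcrop [247.7  93.9] on tray .118
0.057 -0.011 0.122 scene [333.5 217.2] zoom [234.4 247.9] wristcrop [264.4 122.6] on tray .118
0.057 -0.011 0.135 scene [333.5 213.9] zoom [234.4 235.9] wristcrop [273.5 135.6] on tray .118
0.057 0.011 0.122 scene [339.1 213. ] zoom [254.8 232.6] wristcrop [268.5  84.1] on tray .118
0.057 0.011 0.135 scene [339.1 209.8] zoom [255.  220.5] wristcrop [278.4  94. ] on tray .118
[[ 0.6 -0.1]
 [ 0.5 -0.1]]
```

The fingertips sit at TCP + 13 mm as expected. I'll descend to tip height 0.116.

>>> {"api": "jog_arm", "payload": {
  "deltas": [
    {"x": 0, "y": 0, "z": -0.005, "twist": 0, "jaw": 0},
    {"x": 0, "y": 0, "z": -0.01, "twist": 0, "jaw": 0},
    {"x": 0, "y": 0, "z": -0.015, "twist": 0, "jaw": 0},
    {"x": 0, "y": 0, "z": -0.019, "twist": 0, "jaw": 0},
    {"x": 0, "y": 0, "z": -0.019, "twist": 0, "jaw": 0}
  ]
}}

```text
clock: 4.45
tool_pos: [0.5483, -0.0155, 0.1019]
eef_rot: [-174.3, 90.0, -179.3]
wrist_force: [-0.1, 0.4, 0.2]
width: 0.997
```

```bash
python3 - <<'E'
from h import *
g=grab_frame("wrist");cv2.imwrite("pics/w4.png",cv2.resize(g["img"][130:330,160:520],None,fx=2,fy=2)[:,:,::-1]);print(read_state()["wrist_force"],read_state()["tool_pos"])
E
```

```text
[-0.77574868  0.99875346  0.32063121] [ 0.5483805  -0.0155406   0.10215199]
```

View pics/w4.png

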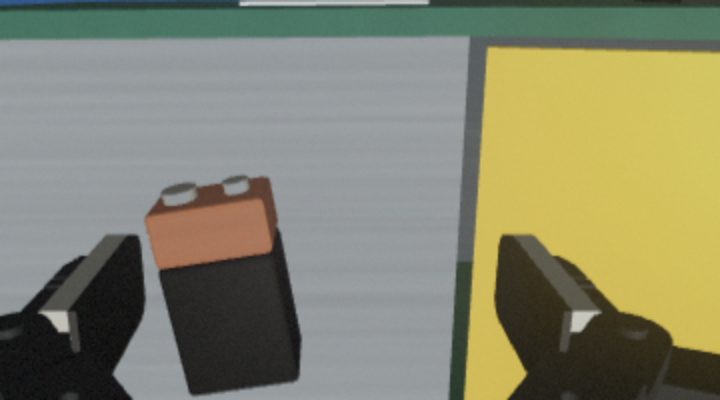

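The battery sits between the two fingers with a clear gap at the rear, and the front finger is over the flap. I'll push forward slowly.

>>> {"api": "jog_arm", "payload": {
  "deltas": [
    {"x": 0.0003, "y": 0.004, "z": 0, "twist": 0, "jaw": 0},
    {"x": 0.0007, "y": 0.008, "z": 0, "twist": 0, "jaw": 0},
    {"x": 0.001, "y": 0.012, "z": 0, "twist": 0, "jaw": 0},
    {"x": 0.0013, "y": 0.016, "z": 0, "twist": 0, "jaw": 0},
    {"x": 0.0017, "y": 0.02, "z": 0, "twist": 0, "jaw": 0},
    {"x": 0.002, "y": 0.024, "z": 0, "twist": 0, "jaw": 0},
    {"x": 0.0023, "y": 0.028, "z": 0, "twist": 0, "jaw": 0},
    {"x": 0.0027, "y": 0.032, "z": 0, "twist": 0, "jaw": 0},
    {"x": 0.003, "y": 0.036, "z": 0, "twist": 0, "jaw": 0},
    {"x": 0.0033, "y": 0.04, "z": 0, "twist": 0, "jaw": 0},
    {"x": 0.0037, "y": 0.044, "z": 0, "twist": 0, "jaw": 0},
    {"x": 0.0037, "y": 0.044, "z": 0, "twist": 0, "jaw": 0}
  ]
}}

```text
clock: 6.0
tool_pos: [0.5522, 0.029, 0.1023]
eef_rot: [79.0, 90.0, 74.2]
wrist_force: [0.4, -0.3, 2.1]
width: 1.001
```

```bash
python3 - <<'E'
from h import *
g=grab_frame("wrist");cv2.imwrite("pics/w5.png",cv2.resize(g["img"][130:330,160:520],None,fx=2,fy=2)[:,:,::-1]);print(read_state()["wrist_force"],read_state()["tool_pos"])
E
```

```text
[-0.19420506  0.29168742  2.05745058] [0.55216814 0.02891177 0.10230125]
```

View pics/w5.png

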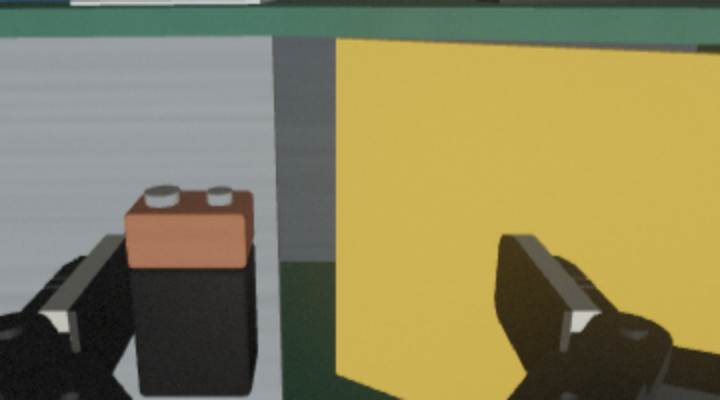

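The flap is open, and the battery is squared up against the rear finger with its centre still before the lip. I'll continue over the lip and hold.

>>> {"api": "jog_arm", "payload": {
  "deltas": [
    {"x": 0.0002, "y": 0.003, "z": 0, "twist": 0, "jaw": 0},
    {"x": 0.0005, "y": 0.006, "z": 0, "twist": 0, "jaw": 0},
    {"x": 0.0007, "y": 0.009, "z": 0, "twist": 0, "jaw": 0},
    {"x": 0.001, "y": 0.012, "z": 0, "twist": 0, "jaw": 0},
    {"x": 0.0012, "y": 0.015, "z": 0, "twist": 0, "jaw": 0},
    {"x": 0.0015, "y": 0.018, "z": 0, "twist": 0, "jaw": 0},
    {"x": 0.0017, "y": 0.021, "z": 0, "twist": 0, "jaw": 0},
    {"x": 0.002, "y": 0.024, "z": 0, "twist": 0, "jaw": 0},
    {"x": 0.0022, "y": 0.027, "z": 0, "twist": 0, "jaw": 0},
    {"x": 0.0022, "y": 0.027, "z": 0, "twist": 0, "jaw": 0},
    {"x": 0.0022, "y": 0.027, "z": 0, "twist": 0, "jaw": 0},
    {"x": 0.0022, "y": 0.027, "z": 0, "twist": 0, "jaw": 0}
  ]
}}

```text
clock: 7.55
tool_pos: [0.5543, 0.0556, 0.1024]
eef_rot: [79.1, 90.0, 74.2]
wrist_force: [-0.5, -1.8, 1.2]
width: 0.998
```

```bash
python3 - <<'E'
from h import *
g=grab_frame("wrist");cv2.imwrite("pics/w6.png",cv2.resize(g["img"][130:330,160:520],None,fx=2,fy=2)[:,:,::-1]);print(read_state()["wrist_force"],read_state()["tool_pos"])
E
```

```text
[-1.01920239 -2.85265137  2.31930067] [0.55434419 0.05561271 0.10236686]
```

View pics/w6.png

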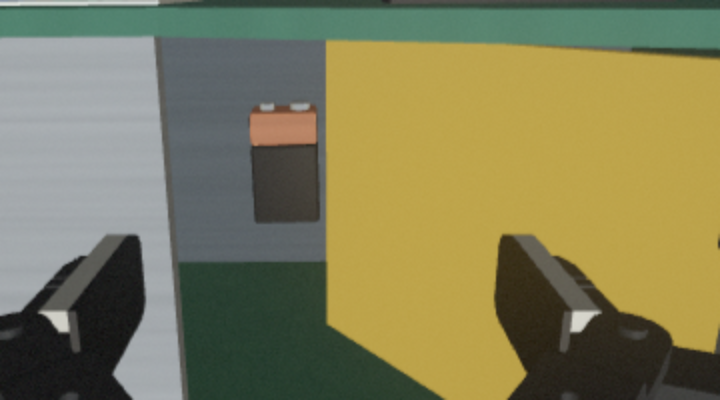

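The battery lies on the box floor and the finger still holds the flap open. I'll hold briefly, then withdraw back and up.

>>> {"api": "jog_arm", "payload": {
  "deltas": [
    {"x": 0, "y": 0, "z": 0, "twist": 0, "jaw": 0},
    {"x": 0, "y": 0, "z": 0, "twist": 0, "jaw": 0},
    {"x": -0.0004, "y": -0.005, "z": 0.005, "twist": 0, "jaw": 0},
    {"x": -0.0008, "y": -0.01, "z": 0.012, "twist": 0, "jaw": 0},
    {"x": -0.0012, "y": -0.015, "z": 0.02, "twist": 0, "jaw": 0},
    {"x": -0.0016, "y": -0.02, "z": 0.03, "twist": 0, "jaw": 0},
    {"x": -0.002, "y": -0.024, "z": 0.042, "twist": 0, "jaw": 0},
    {"x": -0.002, "y": -0.024, "z": 0.06, "twist": 0, "jaw": 0},
    {"x": -0.002, "y": -0.024, "z": 0.09, "twist": 0, "jaw": 0},
    {"x": -0.002, "y": -0.024, "z": 0.13, "twist": 0, "jaw": 0},
    {"x": -0.002, "y": -0.024, "z": 0.13, "twist": 0, "jaw": 0},
    {"x": -0.002, "y": -0.024, "z": 0.13, "twist": 0, "jaw": 0}
  ]
}}

```text
clock: 9.1
tool_pos: [0.5521, 0.0315, 0.2322]
eef_rot: [-160.8, 90.0, -165.7]
wrist_force: [-0.2, -0.6, -0.8]
width: 1.003
```

```bash
python3 - <<'E'
from h import *
g=grab_frame("wrist");f=grab_frame("top");cv2.imwrite("pics/w7.png",np.vstack([g["img"],f["img"][130:290,:]])[:,:,::-1]);print(read_state()["wrist_force"],read_state()["tool_pos"])
P=cam(g);i=g["img"];hsv=cv2.cvtColor(i,cv2.COLOR_RGB2HSV).astype(int)
yel=(abs(hsv[...,0]-27)<6)&(hsv[...,1]>120)&(hsv[...,2]>120)
q=quad(yel);l=q[np.argsort(q[:,0])];print(l.tolist(),plane(P,l[:2],.111).round(4))
E
```

```text
[-0.50603147  0.11053728 -0.49958855] [0.5518622  0.03153007 0.2314111 ]
[[309, 140], [311, 247], [434, 255], [449, 141]] [[0.4991 0.0278]
 [0.5999 0.0202]]
```

View pics/w7.png

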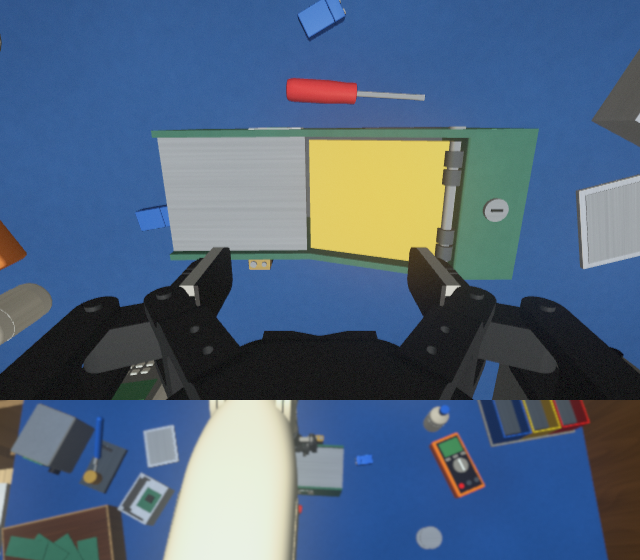

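The tray is empty, and the flap edge is back at its closed position (0.4991,0.0278)/(0.5999,0.0202), within 1 mm of where it started. The other items in view are where they were, and the hand is clear.

```bash
python3 -c "
from station import *
print(job_done())"
```

```text
the job is handed in; nothing more can be done
None
```

The spent battery is in the collection box, the flap has closed again, and I handed the job in at about 9 s; no verdict was reported.

**What I did:** I straddled the battery with the open hand, jaws along the box. Moving it level 6 mm above the tray, the front finger swung the flap open. The rear finger squared the battery up and pushed it over the lip. I held the flap open, then withdrew back and up.

**Last checks:**
- **Battery:** the wrist picture taken while the flap was held open showed it lying flat on the box floor. The later picture showed the tray empty.
- **Flap:** its edge measured within 1 mm of its closed position before the push.
- **Forces:** the wrist force stayed under about 4 N in every reading I took. I did not measure the finger force on the battery or the flap angle directly.
- **Other items:** the fresh battery, multimeter, screwdriver and the rest looked unmoved by eye. The arm hid part of the final top view.

**Failed or disagreed:**
- My first two move calls were refused because rows lacked some keys; the arm did not move, and I resent them with every key.
- The top and scene cameras and the wrist camera differed by 2–3 mm on the box position, which was inside the margin I left.

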